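Set out the toy farm on its display board

TASK

Set out the wooden toy farm on its board: press the red roof down onto the house until it is fully home on both studs, stand the green tree halfway between the house and the pond and in line with them, park the yellow car on the middle of the grey road straight in front of the house (the robot's side), and stand the cow on the middle of the green meadow strip straight behind the pond. The car and the cow stand lengthwise along their strips, everything is upright and let go, and the blue car and the orange tree stay where they are.

Things in the scene. Friction and masses are not known exactly. Their poses are not given: they have to be found in the camera images.
- board: fixed plywood board, 270 (x) by 350 (y) by 8 mm; x points away from the robot, y to the left, within 9 degrees. Along the robot-side edge a grey road with white dashes, 70 mm wide, centre line at board x = -90 mm; along the far edge a green meadow strip, 70 mm wide, centre line at x = +90 mm; bare wood between. Origin: centre of the underside; top 8 mm above the table
- house: fixed white toy house without roof, 60 by 60 by 34 mm high, blue door towards the road. On its flat top two round studs at house y = +16 and -16 mm, 14 mm across, 8 mm tall, tapering to 8 mm. It stands on the board 105 mm left or right of its centre, the pond as far on the other side; axes parallel to the board. Origin: centre of the underside, on the board top
- pond: fixed blue pond, a flat round disc 80 mm across and 4 mm thick on the board's middle row; axes parallel to the board's. Origin: centre of the underside, on the board's top
- roof: loose red gable roof with brown chimney, 56 along the ridge (x) by 73 (y), 44 mm high. Underside: two sockets 16 mm square, 12 deep at y = +16 and -16 mm, loose on the house studs, either way round; a light push seats it. Grip the flat gable ends across x, TCP 24 mm above the underside. Home: underside on the house top. Origin: centre of the underside; z up
- tree: loose green wooden toy tree, 90 mm high: round foot 52 mm across and 8 mm thick, thin trunk, crown with a vertical-sided cylinder 40 mm across from 40 to 74 mm up, rounded above; grip it there from any side. Origin: centre of the underside; z up
- yellow_car: loose yellow wooden toy car, 74 long (its x) by 40 wide (its y) by 44 mm high on fixed (not rolling) wheels; plain parallel sides 36 mm apart from 10 to 44 mm up, good to grip across its y at about 32 mm up. Origin: centre of the underside, at wheel contact height; z up
- cow: loose wooden cow, white with black patches: body 64 long (its x) by 28 wide (its y), from 20 to 46 mm up on four legs, head at +x reaching 53 mm from the origin and 66 mm up with the horns; grip across its y at about 36 mm up. Origin: on the ground midway between the four legs, under the middle of the body; z up
- blue_car: bystander, to be left alone: blue wooden toy car, 74 long (its x) by 40 wide (its y) by 44 mm high on fixed (not rolling) wheels; plain parallel sides 36 mm apart from 10 to 44 mm up, good to grip across its y at about 32 mm up. Origin: centre of the underside, at wheel contact height; z up
- orange_tree: bystander, to be left alone: orange wooden toy tree, 90 mm high: round foot 52 mm across and 8 mm thick, thin trunk, crown with a vertical-sided cylinder 40 mm across from 40 to 74 mm up, rounded above; grip it there from any side. Origin: centre of the underside; z up
Mind the look-alikes: they are no part of the job. Of the things like the yellow_car, leave any that is pink or turquoise; of the rest the smaller one is meant.

How it is judged:
By the outcome, as a careful person would: the job done as asked, in the order asked, and still so for the second after the job is handed in, with the robot touching nothing.
It also fails if it takes over 115 s, if anything falls off the work surface, if the arm or the gripper's body presses on something with over 40 N, if the wrist force passes 120 N, or if a joint passes its speed limit or range.

ROBOT

A 6-joint arm with a two-finger parallel gripper is mounted at the origin on the work surface. World frame = base frame: x ahead of the robot, y to its left, z up, the work surface at z = 0. Lengths are in m, angles in rad, forces in N, time in s.
With the tool pointing down it reaches from about 0.35 to 0.975 m from the base axis. Payload 4.9 kg.
Tool frame: the origin (TCP) lies between the finger pads, 19 mm behind the fingertips; this is the grasp point; z points along the fingers, y is the direction in which the jaws open and shut (so a half turn about z gives the same grasp; the last joint's range is limited). The gripper opens to 85 mm and grips with 20 to 120 N. Pads are 22 mm wide; open, the fingers measure 114 mm over their backs; the gripper's body (76 mm by 85 mm) begins 54 mm behind the grasp point. The pads swing forward as they close: fully open they stand 13 mm farther back than shut.
Start: joints at [-1.318, 0.053, 1.613, -0, 1.476, -0.119], TCP at [0.227, -0.582, 0.25] pointing down, gripper open.
Joint ranges: [-3.01, 3.01], [-1.01, 2.22], [0.06, 2.58], [-1.02, 4.17], [0.09, 2.62], [-3.14, 3.14]. Speed limits (rad/s): [2.57, 2.57, 3.14, 3.14, 3.14, 3.14].

INTERFACE

Orientations are given as a 3x3 rotation matrix whose columns are the frame's x, y, z axes.
In Python, from station import manip gives the robot as it stands.
- The arm moves only by the shell command python3 -m creep 'ROWS' [FORCE]. ROWS is JSON, a list of rows, each a list of 7 numbers: the turn, a rotation vector about the tool's x, y, z in rad, then the shift along the tool's x, y, z in m, then the finger opening in m, from 0 to 0.0854. In form: [[wx, wy, wz, x, y, z, claw], ...]. A call has 1 to 5 rows; each row is the pose to reach, as a shift and turn from the pose commanded when the call began, along the tool's axes at that moment; what a row does not reach only later rows make up. A row lasts 1/10 s, in which the tool goes at most 50 mm and 8.59 degrees, less where a joint would pass 70% of its speed; a pose out of reach is approached as far as the arm can. A call with a gripper value outside its range is refused whole. The fingers move at their own pace and stop on an object; FORCE is the grip in N (left out, the last holds). Time passes only in rows, so rows that repeat a pose let the fingers close. It gives the time, the measured TCP pose, the force and the opening at its end, in the units of the state.
- manip.sense(): the state, without advancing time (a new reading comes with each control period).
- manip.capture(name): name is "scene" or "side" or "wrist"; returns the picture (420x560x3 uint8, red, green, blue); there is no depth.
- manip.calibration(name): a dict with "fx", "fy", "cx", "cy" (pixels), "T" (4x4, takes a point from camera to world coordinates). Camera axes: x right, y up, looking along -z (the intrinsics and any distortion apply to the point x, -y, -z); pixel columns grow to the right and rows downward; lengths in m; the calibration is good to about 2 mm. A picture is of the moment at which its call begins: read the wrist's pose just before it. calibration takes no time and is no camera call; for the wrist camera it gives the pose at the moment of the call.
- manip.sign_off(): hands the job in, once; it reports no verdict.
Trained networks look in the newest picture that a camera, given by its name, has taken for a name from the list of things; names that differ only in an ending like _2 or _b are one class to them, and where a whole thing is asked for, a point or a joint stands for the part that bears it (a point fixed in the world has none). Each returns a list of dicts, best first, with "confidence" (0 to 1); they miss things now and then, are a little off and sometimes report something else, mostly with a low value. They report only what shows in the picture. A call takes as long as a camera call. They do not tell look-alikes from the thing itself.
- manip.cut_out(camera, label): "mask" (420x560 bool, what is visible of it) and "extent" ([left, top, width, height] in pixels, round what is visible of it).
- manip.spot_point(camera, label): "location" ([column, row] in pixels: a listed point, or the origin of a listed thing).
The state is a dict: "time_s": time; "joints": joint angles; "qvel": joint speeds; "joint_torque": joint torques, N m; "eef_pos": TCP position; "tool_rot": TCP orientation; "contact_force": force on the tool from outside, world axes, zero at the start; "torque": the same for the moment, N m; "gripper_width": opening from 0.0 (shut) to 1.0 (fully open).
Only numpy, scipy, OpenCV 4.12 (cv2) and the standard library are available. Lean on these libraries where they do the work, as an engineer would, in place of code of your own. Each camera call takes 0.05 s, during which the arm holds its last target. There are 200 camera calls.

## Working session

There is one attempt and no reset: what is moved stays moved. The work goes in short steps, Python scripts to look and compute and a shell command to move; the robot and the scene stay as the last step left them, time stands still between calls to the robot, and variables do not carry over. Pictures are saved under pics/ and viewed, about 12 in all and at most 16, crops included, and the job is handed in when it is done.

```bash
ls; mkdir -p pics
cat > h.py <<'E'
from station import manip
import numpy as np, cv2
def cap(n,f=None):
    im=manip.capture(n)
    if f: cv2.imwrite('pics/'+f,im[:,:,::-1])
    return im
def ray(c,px):
    u,v=px; d=np.array([(u-c['cx'])/c['fx'],-(v-c['cy'])/c['fy'],-1.])
    T=np.array(c['T']); return T[:3,3],T[:3,:3]@d
def w(c,px,z):
    o,d=ray(c,px); return o+d*(z-o[2])/d[2]
def proj(c,p):
    T=np.array(c['T']); q=T[:3,:3].T@(np.array(p)-T[:3,3])
    return np.array([c['cx']+c['fx']*q[0]/-q[2], c['cy']+c['fy']*-q[1]/-q[2]])
E
python3 - <<'E'
from h import *
for n in('scene','side'):
    im=cap(n,n+'0.png'); c=manip.calibration(n); print(n,{k:v for k,v in c.items()})
    for l in('board','house','pond','roof','tree','yellow_car','cow','blue_car','orange_tree'):
        for r in manip.spot_point(n,l): 
            print(l,round(r['confidence'],2),np.round(r['location']),np.round(w(c,r['location'],0.042 if l=='x' else (0.008 if l in('house','pond') else 0)),3))
E
```

```text
pics
scene {'fx': 385.58049155831645, 'fy': 385.58049155831645, 'cx': 281.1273149773145, 'cy': 208.76226695194978, 'T': array([[-0.65243604, -0.56967981,  0.49979209,  1.00984542],
       [ 0.75766191, -0.47587776,  0.44664169,  0.38142542],
       [-0.01660281,  0.67007856,  0.74210449,  0.80007898],
       [ 0.        ,  0.        ,  0.        ,  1.        ]])}
board 0.74 [360. 279.] [ 0.521  0.193 -0.   ]
board 0.34 [224. 158.] [ 0.425 -0.382  0.   ]
board 0.27 [400. 302.] [0.515 0.296 0.   ]
house 0.72 [400. 302.] [0.518 0.296 0.008]
pond 0.93 [321. 256.] [0.532 0.083 0.008]
roof 0.9 [215. 202.] [ 0.572 -0.261 -0.   ]
tree 0.8 [274. 197.] [ 0.449 -0.144 -0.   ]
yellow_car 0.92 [199. 247.] [ 0.707 -0.176  0.   ]
yellow_car 0.76 [242. 222.] [ 0.578 -0.15   0.   ]
yellow_car 0.72 [316. 188.] [ 0.345 -0.076  0.   ]
yellow_car 0.57 [286. 165.] [ 0.323 -0.207  0.   ]
cow 0.95 [243. 180.] [ 0.458 -0.263  0.   ]
blue_car 0.76 [191. 183.] [ 0.566 -0.373  0.   ]
orange_tree 0.82 [220. 162.] [ 0.444 -0.376  0.   ]
side {'fx': 409.24279680939355, 'fy': 409.24279680939355, 'cx': 283.573535125
[... 196 characters left out ...]
55011129,  0.52804752],
       [ 0.        ,  0.        ,  0.        ,  1.        ]])}
board 0.91 [224. 313.] [0.527 0.184 0.   ]
house 0.84 [196. 367.] [0.516 0.298 0.008]
pond 0.65 [248. 273.] [0.526 0.085 0.008]
roof 0.66 [284. 186.] [ 0.573 -0.261  0.   ]
tree 0.88 [326. 221.] [ 0.433 -0.141  0.   ]
yellow_car 0.95 [266. 208.] [ 0.581 -0.147  0.   ]
yellow_car 0.87 [357. 243.] [ 0.35  -0.085  0.   ]
yellow_car 0.76 [374. 216.] [ 0.332 -0.2    0.   ]
yellow_car 0.73 [226. 194.] [ 0.697 -0.172  0.   ]
yellow_car 0.49 [322. 220.] [ 0.443 -0.145  0.   ]
cow 0.73 [331. 194.] [ 0.45 -0.26  0.  ]
blue_car 0.4 [284. 183.] [ 0.579 -0.274  0.   ]
orange_tree 0.86 [343. 174.] [ 0.445 -0.378  0.   ]
```

View pics/scene0.png

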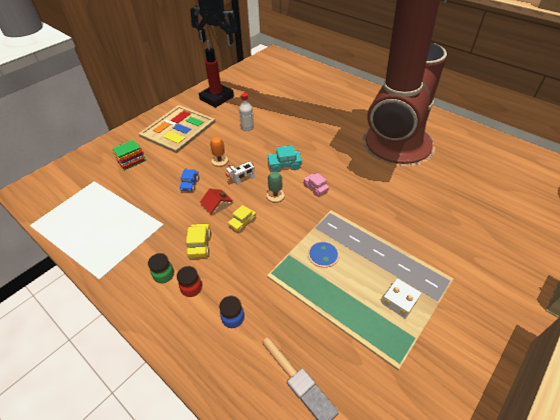

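View pics/side0.png

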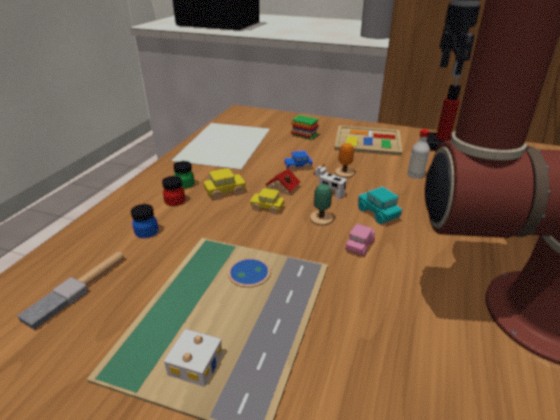

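Scene view: the small yellow car is at (242,218), against a larger yellow one at (199,242), turquoise at (285,158) and pink at (316,184). Green tree (275,186) against orange tree (218,151). Blue car (189,180), cow (240,172), roof (215,201), house (400,297), pond (323,254). I choose the smaller yellow at (242,218) and will check it in a close wrist crop.

Run:
```python
from h import *
s=manip.sense(); R=np.array(s['tool_rot']);print(s['time_s'],s['eef_pos'],R.round(3).tolist(),s['gripper_width'])
c=manip.calibration('wrist');T=np.array(c['T']);print(c['fx'],c['cx'],c['cy'],(R.T@(T[:3,3]-s['eef_pos'])).round(3),(R.T@T[:3,:3]).round(3).tolist())
t=np.array([0.46,-0.21,0.33]);print(R.T@(t-s['eef_pos']))
```

```text
1.0 [ 0.22704232 -0.58229702  0.24998498] [[0.932, 0.363, -0.0], [0.363, -0.932, 0.0], [-0.0, -0.0, -1.0]] 0.9980635265614629
301.51608347148806 275.85970048853414 214.50321651877704 [ 0.078 -0.    -0.123] [[-0.001, 0.954, 0.3], [1.0, 0.001, -0.0], [-0.001, 0.3, -0.954]]
[ 0.35228683 -0.26223645 -0.08001745]
```

```bash
python3 -m creep '[[0,0,0.13,0.035,-0.026,-0.02,0.085],[0,0,0.26,0.07,-0.052,-0.04,0.085],[0,0,0.372,0.105,-0.08,-0.06,0.085],[0,0,0.372,0.14,-0.105,-0.08,0.085],[0,0,0.372,0.178,-0.13,-0.08,0.085]]'
python3 - <<'E'
from h import *
s=manip.sense(); R=np.array(s['tool_rot']);print(s['eef_pos'],R.round(3).tolist())
print(R.T@(np.array([0.46,-0.21,0.33])-s['eef_pos']))
E
```

```text
time_s: 1.5
eef_pos: [0.3468, -0.3961, 0.3342]
tool_rot: [[1.0, -0.001, 0.004], [-0.001, -1.0, -0.006], [0.004, 0.006, -1.0]]
contact_force: [0.5, -0.7, 0.5]
gripper_width: 0.995
[ 0.34683858 -0.39611027  0.33421526] [[1.0, -0.001, 0.004], [-0.001, -1.0, -0.006], [0.004, 0.006, -1.0]]
[ 0.11295218 -0.1862509   0.00356629]
```

```bash
python3 -m creep '[[0,0,0,0.026,-0.04,0,0.085],[0,0,0,0.053,-0.08,0,0.085],[0,0,0,0.08,-0.12,0,0.085],[0,0,0,0.1,-0.16,0,0.085],[0,0,0,0.11,-0.186,0,0.085]]'; python3 -m creep '[[0,0,0,0,0,0,0.085],[0,0,0,0,0,0,0.085]]'
python3 - <<'E'
from h import *
c=manip.calibration('wrist');cap('wrist','w1.png')
for l in('roof','tree','yellow_car','cow','blue_car','orange_tree'):
    for r in manip.spot_point('wrist',l): 
        print(l,round(r['confidence'],2),np.round(r['location']),np.round(w(c,r['location'],0),3))
E
```

```text
time_s: 2.0
eef_pos: [0.4568, -0.2079, 0.3302]
tool_rot: [[1.0, 0.002, 0.001], [0.002, -1.0, 0.0], [0.001, -0.0, -1.0]]
contact_force: [0.0, 1.0, -0.4]
gripper_width: 0.996
time_s: 2.2
eef_pos: [0.4558, -0.2103, 0.3301]
tool_rot: [[1.0, 0.001, 0.0], [0.001, -1.0, -0.001], [0.0, 0.001, -1.0]]
contact_force: [-0.5, -1.1, 0.6]
gripper_width: 0.993
roof 0.94 [306.  90.] [ 0.573 -0.253  0.   ]
roof 0.17 [231.  86.] [ 0.579 -0.147  0.   ]
tree 0.76 [232. 178.] [ 0.449 -0.144  0.   ]
yellow_car 0.86 [192. 241.] [ 0.347 -0.074 -0.   ]
yellow_car 0.82 [280. 253.] [ 0.325 -0.217  0.   ]
yellow_car 0.26 [390. 180.] [ 0.446 -0.383  0.   ]
cow 0.62 [313. 176.] [ 0.452 -0.266  0.   ]
blue_car 0.93 [390.  89.] [ 0.574 -0.368  0.   ]
orange_tree 0.59 [388. 181.] [ 0.444 -0.381  0.   ]
```

View pics/w1.png

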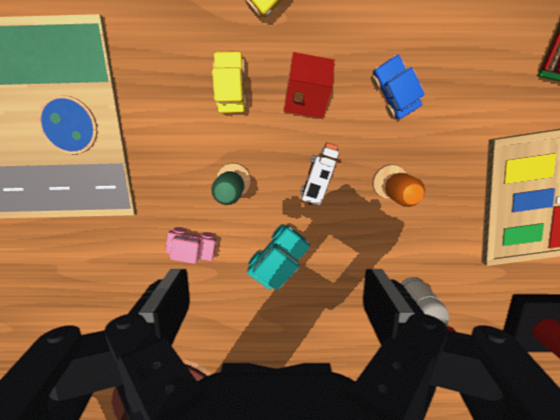

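The wrist view shows the smaller yellow car (229,82), lengthwise along world x, roof (310,85) with chimney, cow (320,174) head up, tree (230,185). The pink, turquoise, blue and orange ones stay clear, and the big yellow car is at the top edge (265,5).

```bash
python3 -m creep '[[0,0,0.14,0.03,0.012,0.03,0.085],[0,0,0.14,0.06,0.024,0.06,0.085],[0,0,0.14,0.09,0.036,0.09,0.085],[0,0,0.14,0.11,0.044,0.125,0.085],[0,0,0.14,0.117,0.046,0.15,0.085]]'; python3 -m creep '[[0,0,0,0,0,0,0.085],[0,0,0,0,0,0,0.085]]'
cat >> h.py <<'E'
def look(l,zs,f=None,k=0):
    "mask centre, rect angle and tool-frame offsets of label in wrist picture, for the heights zs"
    s=manip.sense();c=manip.calibration('wrist');im=cap('wrist',f)
    R=np.array(s['tool_rot']);p=np.array(s['eef_pos'])
    print('tcp',p.round(4),'joints',np.round(s['joints'],2),'yaw',round(np.degrees(np.arctan2(R[1,0],R[0,0])),2))
    for r in manip.spot_point('wrist',l):
        q=w(c,r['location'],zs[0]);print('spot',round(r['confidence'],2),np.round(r['location']),q.round(4),'tool off',(R.T@(q-p)).round(4))
    for r in manip.cut_out('wrist',l):
        cn=max(cv2.findContours(r['mask'].astype(np.uint8),0,2)[0],key=cv2.contourArea)[:,0]
        for z in zs:
            P=np.array([w(c,x,z)[:2] for x in cn]); 
            (cx,cy),(a,b),an=cv2.minAreaRect((P*1000).astype(np.float32))
            q=np.array([cx/1000,cy/1000,z]);print(' mask',round(r['confidence'],2),'z',z,'centre',q.round(4),'size',round(a),round(b),'ang of first side',round(an,1),'off',(R.T@(q-p)).round(4))
E
python3 - <<'E'
from h import *
look('roof',[0,0.005,0.02],'w2.png')
E
```

```text
time_s: 3.05
eef_pos: [0.5732, -0.2574, 0.1769]
tool_rot: [[0.99, -0.141, -0.002], [-0.141, -0.99, 0.001], [-0.002, -0.001, -1.0]]
contact_force: [-0.6, 0.5, -0.2]
gripper_width: 0.995
time_s: 3.25
eef_pos: [0.5723, -0.2568, 0.1799]
tool_rot: [[0.99, -0.14, -0.001], [-0.14, -0.99, 0.001], [-0.001, -0.0, -1.0]]
contact_force: [0.0, 0.2, 0.7]
gripper_width: 0.998
tcp [ 0.5723 -0.2568  0.1799] joints [-0.54  0.11  1.67 -0.    1.36  1.17] yaw -8.06
spot 0.91 [273. 192.] [ 0.5787 -0.2534  0.    ] tool off [ 0.0061 -0.0042  0.1799]
spot 0.39 [388. 180.] [ 0.5754 -0.3711  0.    ] tool off [0.0193 0.1128 0.1798]
 mask 0.65 z 0 centre [ 0.5742 -0.2519  0.    ] size 64 79 ang of first side 80.6 off [ 0.0014 -0.0051  0.1799]
 mask 0.65 z 0.005 centre [ 0.5755 -0.2521  0.005 ] size 63 77 ang of first side 80.6 off [ 0.0027 -0.005   0.1749]
 mask 0.65 z 0.02 centre [ 0.5792 -0.2529  0.02  ] size 60 74 ang of first side 80.6 off [ 0.0064 -0.0048  0.1599]
```

View pics/w2.png

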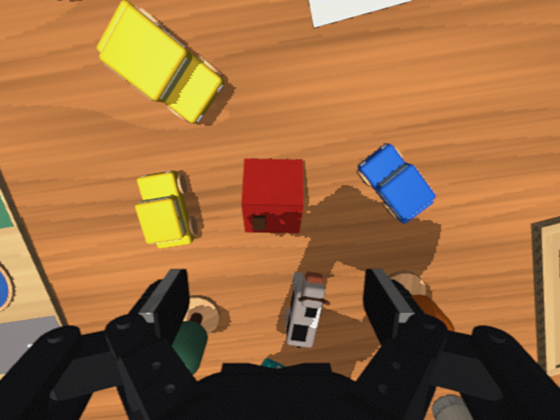

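The roof is centred at (273,195) and square to the image. The small yellow car (165,210) is clearly smaller than the one at (160,65), so the choice holds. Next I grasp the roof.

```bash
python3 -m creep '[[0,0,0.02,0.004,-0.005,0.03,0.085],[0,0,0.02,0.004,-0.005,0.075,0.085],[0,0,0.02,0.004,-0.005,0.115,0.085],[0,0,0.02,0.004,-0.005,0.14,0.085],[0,0,0.02,0.004,-0.005,0.155,0.085]]' 30; python3 -m creep '[[0,0,0,0,0,0,0.085],[0,0,0,0,0,0,0.04],[0,0,0,0,0,0,0.04],[0,0,0,0,0,0,0.04],[0,0,0,0,0,0,0.04]]'; python3 -m creep '[[0,0,0,0,0,0,0.04],[0,0,0,0,0,0,0.04],[0,0,0,0,0,0,0.04]]'
```

```text
time_s: 3.9
eef_pos: [0.5767, -0.2519, 0.0242]
tool_rot: [[0.987, -0.16, -0.001], [-0.16, -0.987, 0.0], [-0.001, -0.0, -1.0]]
contact_force: [0.1, -0.8, 0.3]
gripper_width: 0.996
time_s: 4.4
eef_pos: [0.5792, -0.2533, 0.028]
tool_rot: [[0.987, -0.16, 0.004], [-0.16, -0.987, -0.002], [0.004, 0.002, -1.0]]
contact_force: [-1.3, 0.7, 7.5]
gripper_width: 0.65
time_s: 4.7
eef_pos: [0.5792, -0.2532, 0.0279]
tool_rot: [[0.987, -0.16, 0.004], [-0.16, -0.987, -0.002], [0.004, 0.002, -1.0]]
contact_force: [0.2, -0.2, 7.1]
gripper_width: 0.654
```

```bash
python3 -m creep '[[0,0,0,0,0,-0.03,0.04],[0,0,0,0,0,-0.07,0.04],[0,0,0,0,0,-0.11,0.04],[0,0,0,0,0,-0.15,0.04],[0,0,0,0,0,-0.19,0.04]]'; python3 -m creep '[[0,0,0,-0.01,-0.035,0,0.04],[0,0,0,-0.025,-0.08,0,0.04],[0,0,0,-0.04,-0.125,0,0.04],[0,0,0,-0.055,-0.17,0,0.04],[0,0,0,-0.07,-0.215,0,0.04]]';python3 -m creep '[[0,0,0,-0.015,-0.045,0,0.04],[0,0,0,-0.03,-0.09,0,0.04],[0,0,0,-0.045,-0.135,0,0.04],[0,0,0,-0.055,-0.165,0,0.04],[0,0,0,-0.06,-0.18,0,0.04]]';python3 -m creep '[[0,0,0,0,0,0,0.04],[0,0,0,0,0,0,0.04],[0,0,0,0,0,0,0.04]]'
python3 - <<'E'
from h import *
look('house',[0.008,0.042],'w3.png'); look('pond',[0.008,0.012])
E
```

```text
time_s: 5.2
eef_pos: [0.5771, -0.252, 0.217]
tool_rot: [[0.987, -0.16, 0.0], [-0.16, -0.987, -0.0], [0.0, 0.0, -1.0]]
contact_force: [0.6, -0.1, -0.2]
gripper_width: 0.65
time_s: 5.7
eef_pos: [0.5419, -0.027, 0.2154]
tool_rot: [[0.987, -0.16, 0.001], [-0.16, -0.987, 0.0], [0.001, -0.0, -1.0]]
contact_force: [1.1, 0.8, -0.3]
gripper_width: 0.647
time_s: 6.2
eef_pos: [0.5112, 0.161, 0.2154]
tool_rot: [[0.988, -0.157, 0.0], [-0.157, -0.988, 0.0], [0.0, -0.001, -1.0]]
contact_force: [0.4, -0.6, -1.2]
gripper_width: 0.65
time_s: 6.5
eef_pos: [0.5124, 0.1574, 0.215]
tool_rot: [[0.987, -0.161, 0.0], [-0.161, -0.987, -0.0], [0.0, 0.0, -1.0]]
contact_force: [-0.1, 0.4, -0.5]
gripper_width: 0.647
tcp [0.5124 0.1574 0.215 ] joints [ 0.16 -0.14  1.86 -0.    1.42  1.89] yaw -9.27
spot 0.88 [152. 200.] [0.5265 0.297  0.008 ] tool off [-0.0086 -0.1402  0.207 ]
 mask 0.87 z 0.008 centre [0.5154 0.3038 0.008 ] size 71 80 ang of first side 2.1 off [-0.0206 -0.1452  0.2069]
 mask 0.87 z 0.042 centre [0.523  0.2876 0.042 ] size 64 72 ang of first side 2.1 off [-0.0105 -0.1303  0.173 ]
tcp [0.5123 0.1575 0.215 ] joints [ 0.16 -0.14  1.86 -0.    1.42  1.89] yaw -9.28
spot 0.98 [343. 169.] [0.5259 0.0817 0.008 ] tool off [0.0256 0.0726 0.207 ]
 mask 0.72 z 0.008 centre [0.5261 0.0835 0.008 ] size 79 79 ang of first side 82.3 off [0.0255 0.0708 0.207 ]
 mask 0.72 z 0.012 centre [0.5269 0.0842 0.012 ] size 78 78 ang of first side 82.3 off [0.0262 0.0699 0.203 ]
 mask 0.6 z 0.008 centre [0.5239 0.1894 0.008 ] size 270 350 ang of first side 1.3 off [ 0.0063 -0.0334  0.207 ]
 mask 0.6 z 0.012 centre [0.5247 0.1889 0.012 ] size 267 346 ang of first side 1.3 off [ 0.0071 -0.033   0.203 ]
```

View pics/w3.png

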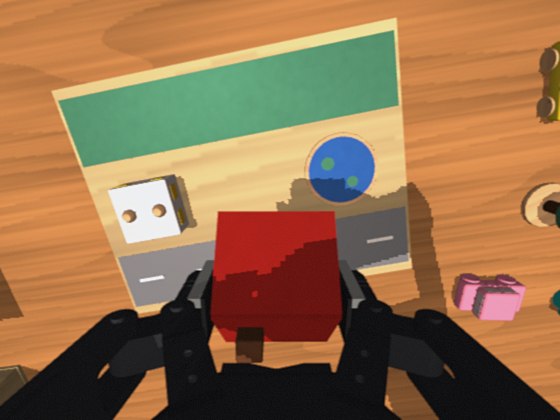

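The roof is held squarely at (277,275). House top with studs at (129,216) and (159,211), pond (342,168), and the whole board is in view.

Run:
```python
from h import *
c=manip.calibration('wrist');s=manip.sense();R=np.array(s['tool_rot']);p=np.array(s['eef_pos'])
im=cv2.imread('pics/w3.png');h=cv2.cvtColor(im,cv2.COLOR_BGR2HSV)
st=cv2.inRange(h[180:240,112:178],(5,70,60),(25,255,255));n,_,t,ce=cv2.connectedComponentsWithStats(st)
P=[]
for i in range(1,n):
    if t[i][4]>30: q=w(c,ce[i]+[112,180],0.046);print('stud',ce[i]+[112,180],t[i][4],q.round(4));P.append(q)
m=cv2.inRange(h,(0,120,70),(5,255,255))|cv2.inRange(h,(174,120,70),(180,255,255));m[:200]=0;m[345:]=0
cn=max(cv2.findContours(m,0,2)[0],key=cv2.contourArea);x,y,a,b=cv2.boundingRect(cn);print('roof bb',x,y,a,b)
for px in((x,y),(x+a,y),(x+a/2,y),(x+a/2,y+b)):
    for dz in(0.022,0.026): print(px,dz,(R.T@(w(c,px,p[2]-dz)-p)).round(4))
for y_ in range(y,y+b,12):
    r=np.where(m[y_]>0)[0];print(y_,r.min(),r.max(),end='; ')
crop=cv2.resize(im[170:250,100:195],None,fx=4,fy=4);r2=cv2.resize(im[200:360,190:360],None,fx=2.2,fy=2.2)
o=np.zeros((max(crop.shape[0],r2.shape[0]),crop.shape[1]+r2.shape[1],3),np.uint8);o[:crop.shape[0],:crop.shape[1]]=crop;o[:r2.shape[0],crop.shape[1]:]=r2;cv2.imwrite('pics/w3c.png',o)
```

```text
stud [122.14864865 182.62162162] 148 [0.5551 0.3048 0.046 ]
stud [173.24770642 190.97247706] 109 [0.5388 0.2575 0.046 ]
stud [115.95884774 227.37037037] 243 [0.5112 0.3256 0.046 ]
stud [158.6        210.31666667] 120 [0.5218 0.2773 0.046 ]
stud [128.632 215.664] 125 [0.5213 0.3089 0.046 ]
stud [168.37313433 237.85074627] 67 [0.4913 0.2755 0.046 ]
roof bb 210 211 132 131
(210, 211) 0.022 [ 0.0338 -0.0341  0.022 ]
(210, 211) 0.026 [ 0.0326 -0.035   0.026 ]
(342, 211) 0.022 [0.0337 0.0323 0.022 ]
(342, 211) 0.026 [0.0325 0.0332 0.026 ]
(276.0, 211) 0.022 [ 0.0337 -0.0009  0.022 ]
(276.0, 211) 0.026 [ 0.0325 -0.0009  0.026 ]
(276.0, 342) 0.022 [-0.0458 -0.001   0.022 ]
(276.0, 342) 0.026 [-0.0492 -0.001   0.026 ]
211 279 333; 223 218 335; 235 217 336; 247 215 336; 259 214 337; 271 212 339; 283 213 520; 295 212 485; 307 211 482; 319 211 340; 331 220 332;
```

View pics/w3c.png

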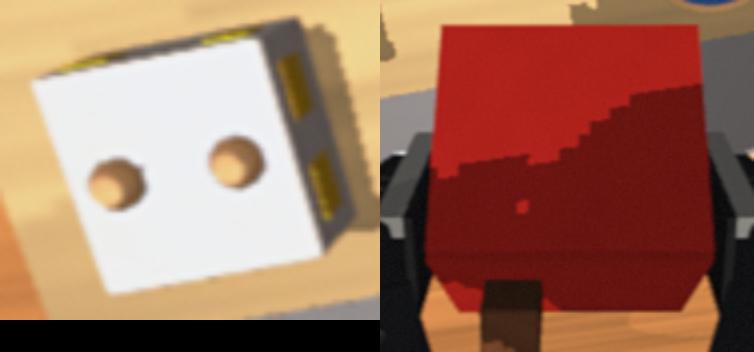

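```bash
python3 -m creep '[[0,0,-0.14,-0.003,-0.03,0,0.04],[0,0,-0.28,-0.006,-0.06,0,0.04],[0,0,-0.42,-0.009,-0.09,0,0.04],[0,0,-0.56,-0.011,-0.12,0,0.04],[0,0,-0.7,-0.0124,-0.136,0,0.04]]'; python3 -m creep '[[0,0,-0.14,0,0,0,0.04],[0,0,-0.28,0,0,0,0.04],[0,0,-0.42,0,0,0,0.04],[0,0,-0.56,0,0,0,0.04],[0,0,-0.7,0,0,0,0.04]]';python3 -m creep '[[0,0,-0.14,0,0,0.03,0.04],[0,0,-0.28,0,0,0.06,0.04],[0,0,-0.356,0,0,0.09,0.04],[0,0,-0.356,0,0,0.1,0.04],[0,0,-0.356,0,0,0.1,0.04]]';python3 -m creep '[[0,0,0,0,0,0,0.04],[0,0,0,0,0,0,0.04],[0,0,0,0,0,0,0.04]]'
python3 - <<'E'
from h import *
s=manip.sense();R=np.array(s['tool_rot']);print(np.degrees(np.arctan2(R[1,0],R[0,0])),R.T@(np.array([.522,.2935,0])-s['eef_pos']))
cap('side','s1.png');a=cv2.imread('pics/s1.png')[280:420,110:290];cap('scene','sc1.png');b=cv2.imread('pics/sc1.png')[230:370,330:510]
cv2.imwrite('pics/c1.png',np.hstack([cv2.resize(a,None,fx=2.2,fy=2.2),cv2.resize(b,None,fx=2.2,fy=2.2)]))
E
```

```text
time_s: 7.3
eef_pos: [0.5215, 0.2965, 0.2149]
tool_rot: [[0.854, 0.52, -0.0], [0.52, -0.854, 0.0], [0.0, -0.0, -1.0]]
contact_force: [0.1, -0.5, -1.5]
gripper_width: 0.646
time_s: 7.8
eef_pos: [0.5216, 0.2946, 0.2149]
tool_rot: [[0.32, 0.948, -0.0], [0.948, -0.32, -0.0], [-0.0, -0.0, -1.0]]
contact_force: [0.1, -1.0, -0.2]
gripper_width: 0.645
time_s: 8.3
eef_pos: [0.5204, 0.2941, 0.113]
tool_rot: [[-0.023, 1.0, -0.004], [1.0, 0.023, -0.002], [-0.001, -0.004, -1.0]]
contact_force: [-0.0, -0.5, -0.7]
gripper_width: 0.65
time_s: 8.6
eef_pos: [0.5226, 0.2952, 0.1171]
tool_rot: [[-0.025, 1.0, 0.003], [1.0, 0.025, 0.001], [0.001, 0.003, -1.0]]
contact_force: [-0.3, -0.1, -0.8]
gripper_width: 0.653
91.40823204153254 [-0.00186166 -0.00103306  0.11708784]
```

View pics/c1.png

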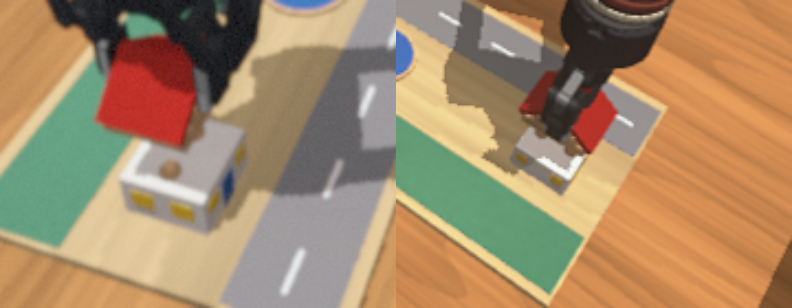

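The side and scene crops show the roof square above the house, with the studs just below it. I lower and press gently.

```bash
python3 -m creep '[[0,0,0,-0.0015,-0.0005,0.01,0.04],[0,0,0,-0.0015,-0.0005,0.02,0.04],[0,0,0,-0.0015,-0.0005,0.028,0.04],[0,0,0,-0.0015,-0.0005,0.028,0.04],[0,0,0,-0.0015,-0.0005,0.031,0.04]]';  python3 -m creep '[[0,0,0,0,0,0.003,0.04],[0,0,0,0,0,0.006,0.04],[0,0,0,0,0,0.009,0.04],[0,0,0,0,0,0.012,0.04],[0,0,0,0,0,0.012,0.04]]'
```

```text
time_s: 9.2
eef_pos: [0.521, 0.2932, 0.0836]
tool_rot: [[-0.025, 1.0, -0.0], [1.0, 0.025, -0.0], [-0.0, -0.0, -1.0]]
contact_force: [0.8, -0.3, -1.7]
gripper_width: 0.651
time_s: 9.7
eef_pos: [0.5212, 0.2943, 0.0722]
tool_rot: [[-0.025, 1.0, 0.001], [1.0, 0.025, 0.002], [0.002, 0.001, -1.0]]
contact_force: [-0.0, 4.8, -1.0]
gripper_width: 0.649
```

```bash
python3 -m creep '[[0,0,0,0,0,0.002,0.04],[0,0,0,0,0,0.004,0.04],[0,0,0,0,0,0.004,0.04]]';  python3 -m creep '[[0,0,0,0,0,0.002,0.04],[0,0,0,0,0,0.004,0.04],[0,0,0,0,0,0.004,0.04]]'
```

```text
time_s: 10.0
eef_pos: [0.5211, 0.2945, 0.0699]
tool_rot: [[-0.025, 1.0, -0.0], [1.0, 0.025, 0.002], [0.002, -0.0, -1.0]]
contact_force: [-6.0, 3.5, 8.6]
gripper_width: 0.648
time_s: 10.3
eef_pos: [0.5212, 0.2946, 0.0698]
tool_rot: [[-0.025, 1.0, -0.002], [1.0, 0.025, 0.001], [0.001, -0.002, -1.0]]
contact_force: [-16.3, -2.0, 29.7]
gripper_width: 0.652
```

It stops at z = 0.0698, which puts the underside at about 0.042, the house top. I relax, release, rise and look.

```bash
python3 -m creep '[[0,0,0,0,0,-0.005,0.04],[0,0,0,0,0,-0.005,0.085],[0,0,0,0,0,-0.005,0.085],[0,0,0,0,0,-0.005,0.085],[0,0,0,0,0,-0.005,0.085]]';  python3 -m creep '[[0,0,0,0,0,-0.02,0.085],[0,0,0,0,0,-0.06,0.085],[0,0,0,0,0,-0.1,0.085],[0,0,0,0,0,-0.14,0.085],[0,0,0,0,0,-0.14,0.085]]'
python3 - <<'E'
from h import *
look('roof',[0.042,0.05],'w4.png')
a=cap('side')[280:420,110:290,::-1];b=cap('scene')[230:370,330:510,::-1]
cv2.imwrite('pics/c2.png',np.hstack([cv2.resize(x,None,fx=2.2,fy=2.2,interpolation=2) for x in(a,b)]))
s=manip.sense();R=np.array(s['tool_rot']);print(R.T@(np.array([.444,-.1435,0.2])-s['eef_pos']))
E
```

```text
time_s: 10.8
eef_pos: [0.5208, 0.2928, 0.0684]
tool_rot: [[-0.025, 1.0, -0.001], [1.0, 0.025, -0.001], [-0.001, -0.001, -1.0]]
contact_force: [0.1, -0.4, -0.0]
gripper_width: 0.996
time_s: 11.3
eef_pos: [0.5245, 0.2945, 0.2169]
tool_rot: [[-0.025, 1.0, 0.012], [1.0, 0.025, 0.005], [0.004, 0.012, -1.0]]
contact_force: [0.4, -0.4, -0.4]
gripper_width: 0.995
tcp [0.5245 0.2945 0.2169] joints [ 0.39  0.01  1.71 -0.    1.41  0.36] yaw 91.43
spot 0.59 [268. 200.] [0.5196 0.2948 0.042 ] tool off [-0.0003 -0.007   0.1748]
 mask 0.91 z 0.042 centre [0.5212 0.2891 0.042 ] size 63 78 ang of first side 1.3 off [-0.006  -0.0055  0.1748]
 mask 0.91 z 0.05 centre [0.5213 0.2913 0.05  ] size 62 75 ang of first side 1.3 off [-0.0038 -0.0054  0.1668]
[-0.43419946 -0.08678069  0.00752183]
```

View pics/c2.png

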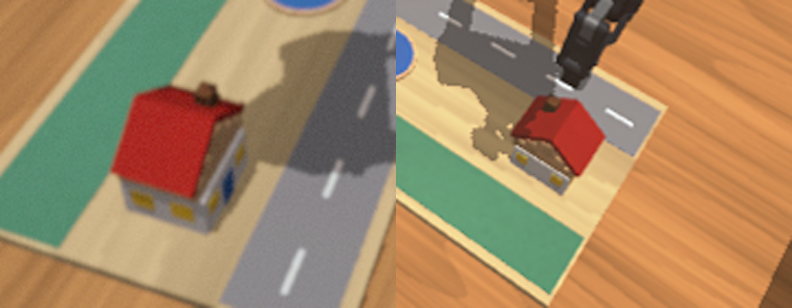

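Both crops show the roof fully down and square on the house, with no gap. Next the tree.

```bash
python3 -m creep '[[0,0,0,-0.03,-0.006,0,0.085],[0,0,0,-0.08,-0.016,0,0.085],[0,0,0,-0.13,-0.026,0,0.085],[0,0,0,-0.18,-0.036,0,0.085],[0,0,0,-0.22,-0.044,0,0.085]]';  python3 -m creep '[[0,0,0,-0.045,-0.009,0,0.085],[0,0,0,-0.09,-0.018,0,0.085],[0,0,0,-0.135,-0.027,0,0.085],[0,0,0,-0.18,-0.036,0,0.085],[0,0,0,-0.212,-0.042,0,0.085]]'; python3 -m creep '[[0,0,0,0,0,0,0.085],[0,0,0,0,0,0,0.085]]'
python3 - <<'E'
from h import *
look('tree',[0.0,0.057],'w5.png')
E
```

```text
time_s: 12.05
eef_pos: [0.4808, 0.0703, 0.2069]
tool_rot: [[-0.025, 1.0, -0.003], [1.0, 0.025, -0.0], [-0.0, -0.003, -1.0]]
contact_force: [1.2, -0.6, 0.4]
gripper_width: 0.995
time_s: 12.55
eef_pos: [0.4442, -0.1428, 0.2071]
tool_rot: [[-0.023, 1.0, -0.003], [1.0, 0.023, 0.001], [0.001, -0.003, -1.0]]
contact_force: [0.5, 0.6, -0.3]
gripper_width: 0.992
time_s: 12.75
eef_pos: [0.445, -0.1408, 0.2074]
tool_rot: [[-0.023, 1.0, -0.003], [1.0, 0.023, 0.002], [0.002, -0.003, -1.0]]
contact_force: [-0.3, -0.1, 0.7]
gripper_width: 0.991
tcp [ 0.445  -0.1408  0.2074] joints [-0.47 -0.31  2.01  0.    1.44 -0.49] yaw 91.33
spot 0.94 [275. 195.] [ 0.4446 -0.1443  0.    ] tool off [-0.0039  0.      0.2074]
 mask 0.76 z 0.0 centre [ 0.4471 -0.1573  0.    ] size 52 72 ang of first side 1.3 off [-0.017   0.0022  0.2073]
 mask 0.76 z 0.057 centre [ 0.4467 -0.1412  0.057 ] size 43 60 ang of first side 1.3 off [-0.0007  0.002   0.1504]
```

View pics/w5.png

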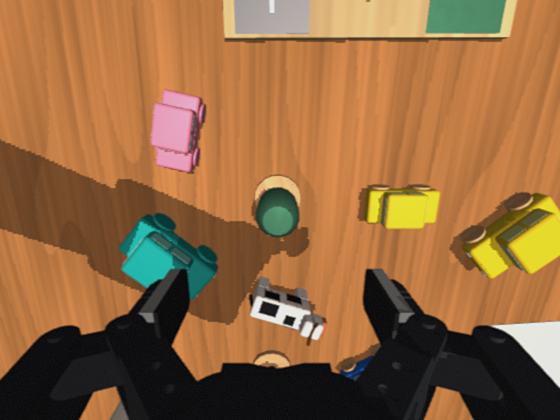

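The tree foot is at (277,195), with turquoise, pink and the small yellow car clear on both sides. Grasp.

```bash
python3 -m creep '[[0,0,0,-0.0035,0.001,0.03,0.085],[0,0,0,-0.0035,0.001,0.07,0.085],[0,0,0,-0.0035,0.001,0.11,0.085],[0,0,0,-0.0035,0.001,0.14,0.085],[0,0,0,-0.0035,0.001,0.15,0.085]]' 30; python3 -m creep '[[0,0,0,0,0,0,0.085],[0,0,0,0,0,0,0.02],[0,0,0,0,0,0,0.02],[0,0,0,0,0,0,0.02],[0,0,0,0,0,0,0.02]]'; python3 -m creep '[[0,0,0,0,0,0,0.02],[0,0,0,0,0,0,0.02],[0,0,0,0,0,0,0.02]]'; python3 -m creep '[[0,0,0,0,0,-0.02,0.02],[0,0,0,0,0,-0.05,0.02],[0,0,0,0,0,-0.08,0.02],[0,0,0,0,0,-0.1,0.02],[0,0,0,0,0,-0.1,0.02]]'; python3 -c "
from h import *
s=manip.sense();R=np.array(s['tool_rot']);print(R.T@(np.array([.5242,.189,0.065])-s['eef_pos']))"
```

```text
time_s: 13.4
eef_pos: [0.4445, -0.1417, 0.0551]
tool_rot: [[-0.027, 1.0, -0.006], [1.0, 0.027, 0.003], [0.004, -0.006, -1.0]]
contact_force: [-0.2, 1.4, -0.9]
gripper_width: 0.993
time_s: 13.9
eef_pos: [0.4482, -0.1449, 0.0609]
tool_rot: [[-0.025, 1.0, 0.003], [1.0, 0.025, -0.001], [-0.002, 0.003, -1.0]]
contact_force: [0.1, 0.6, 4.6]
gripper_width: 0.454
time_s: 14.2
eef_pos: [0.4482, -0.1449, 0.0609]
tool_rot: [[-0.025, 1.0, 0.003], [1.0, 0.025, -0.001], [-0.001, 0.003, -1.0]]
contact_force: [-0.2, -0.3, 6.5]
gripper_width: 0.457
time_s: 14.7
eef_pos: [0.4488, -0.1452, 0.1626]
tool_rot: [[-0.025, 1.0, 0.006], [1.0, 0.025, -0.003], [-0.003, 0.006, -1.0]]
contact_force: [0.5, -0.6, -1.3]
gripper_width: 0.454
[0.33256414 0.08306884 0.09702608]
```

```bash
python3 -m creep '[[0,0,0,0.03,0.008,0,0.02],[0,0,0,0.075,0.019,0,0.02],[0,0,0,0.12,0.03,0,0.02],[0,0,0,0.16,0.04,0,0.02],[0,0,0,0.19,0.047,0,0.02]]';  python3 -m creep '[[0,0,0,0.045,0.011,0,0.02],[0,0,0,0.085,0.022,0,0.02],[0,0,0,0.12,0.03,0,0.02],[0,0,0,0.142,0.036,0,0.02],[0,0,0,0.142,0.036,0,0.02]]'; python3 -m creep '[[0,0,0,0,0,0.03,0.02],[0,0,0,0,0,0.06,0.02],[0,0,0,0,0,0.07,0.02],[0,0,0,0,0,0.07,0.02],[0,0,0,0,0,0.07,0.02]]'
python3 - <<'E'
from h import *
look('tree',[0.03],'w6.png')
s=manip.sense();R=np.array(s['tool_rot']);print(R.T@(np.array([.5242,.189,0.065])-s['eef_pos']))
for n in('side','scene'):
    cap(n);c=manip.calibration(n)
    for r in manip.spot_point(n,'tree')[:2]: print(n,r['confidence'],r['location'],w(c,r['location'],s['eef_pos'][2]-.061))
    print(proj(c,[*s['eef_pos'][:2],s['eef_pos'][2]-.061]))
E
```

```text
time_s: 15.2
eef_pos: [0.4883, 0.0491, 0.157]
tool_rot: [[-0.026, 1.0, -0.002], [1.0, 0.026, 0.0], [0.001, -0.002, -1.0]]
contact_force: [-0.0, -0.6, -0.6]
gripper_width: 0.454
time_s: 15.7
eef_pos: [0.5208, 0.1918, 0.1569]
tool_rot: [[-0.028, 1.0, -0.003], [1.0, 0.028, -0.0], [0.0, -0.003, -1.0]]
contact_force: [-0.7, -0.1, -0.9]
gripper_width: 0.458
time_s: 16.2
eef_pos: [0.522, 0.1893, 0.0896]
tool_rot: [[-0.024, 1.0, 0.001], [1.0, 0.024, 0.0], [0.0, 0.001, -1.0]]
contact_force: [0.8, 0.5, -0.7]
gripper_width: 0.458
tcp [0.522  0.1893 0.0896] joints [ 0.21  0.04  1.9  -0.    1.19  0.19] yaw 91.39
spot 0.76 [275. 244.] [0.5223 0.1893 0.03  ] tool off [-0.      0.0003  0.0596]
 mask 0.86 z 0.03 centre [0.5247 0.1561 0.03  ] size 116 65 ang of first side 88.7 off [-0.0333  0.0019  0.0596]
[-0.00085698  0.0012244   0.02592789]
side 0.6 [223.4, 304.1] [0.52276995 0.19044188 0.02992431]
[223.51566797 303.81661339]
scene 0.88 [360.6, 271.0] [0.52059648 0.1886664  0.02992431]
[360.48054173 271.90167236]
```

View pics/w6.png

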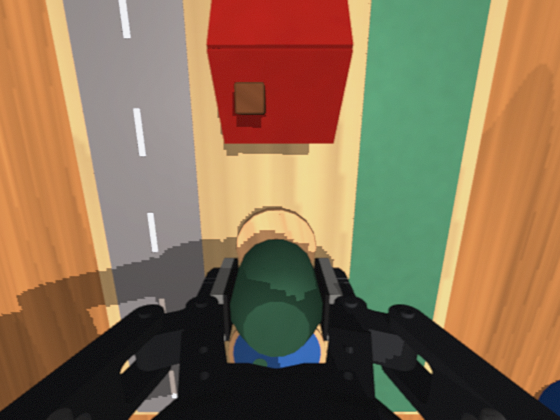

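Tree is upright in the jaws; its foot at (277,244) is in line with the roof, and three cameras agree within 2 mm. Lower it.

```bash
python3 -m creep '[[0,0,0,0,0.0015,0.008,0.02],[0,0,0,0,0.0015,0.014,0.02],[0,0,0,0,0.0015,0.018,0.02],[0,0,0,0,0.0015,0.02,0.02],[0,0,0,0,0.0015,0.02,0.02]]'; python3 -m creep '[[0,0,0,0,0,0.002,0.02],[0,0,0,0,0,0.002,0.02]]'
```

```text
time_s: 17.05
eef_pos: [0.523, 0.1898, 0.0689]
tool_rot: [[-0.025, 1.0, -0.001], [1.0, 0.025, -0.0], [-0.0, -0.001, -1.0]]
contact_force: [-0.6, -0.2, 1.5]
gripper_width: 0.455
time_s: 17.25
eef_pos: [0.5234, 0.1899, 0.0689]
tool_rot: [[-0.025, 1.0, -0.001], [1.0, 0.025, -0.0], [-0.0, -0.001, -1.0]]
contact_force: [-6.4, -1.3, 12.5]
gripper_width: 0.456
```

```bash
python3 -m creep '[[0,0,0,0,0,-0.002,0.02],[0,0,0,0,0,-0.002,0.085],[0,0,0,0,0,-0.002,0.085],[0,0,0,0,0,-0.002,0.085],[0,0,0,0,0,-0.002,0.085]]'; python3 -m creep '[[0,0,0,0,0,-0.02,0.085],[0,0,0,0,0,-0.05,0.085],[0,0,0,0,0,-0.09,0.085],[0,0,0,0,0,-0.13,0.085],[0,0,0,0,0,-0.14,0.085]]'
python3 - <<'E'
from h import *
look('tree',[0.008,.065],'w7.png');look('pond',[.012])
for n in('side','scene'):
    cap(n);c=manip.calibration(n)
    for l in('tree','pond','house'):
        for r in manip.spot_point(n,l)[:1]: print(n,l,r['confidence'],r['location'],w(c,r['location'],.008))
E
python3 -m creep '[[0,0,0.14,-0.03,0.005,0,0.085],[0,0,0.28,-0.08,0.012,0,0.085],[0,0,0.42,-0.13,0.02,0,0.085],[0,0,0.56,-0.175,0.026,0,0.085],[0,0,0.7,-0.2,0.03,0,0.085]]'
python3 -c "
from h import *
s=manip.sense();R=np.array(s['tool_rot']);print(R.T@(np.array([.58,-.147,0.2])-s['eef_pos']))"
```

```text
time_s: 17.75
eef_pos: [0.523, 0.1897, 0.0687]
tool_rot: [[-0.025, 1.0, -0.0], [1.0, 0.025, -0.0], [-0.0, -0.0, -1.0]]
contact_force: [0.2, 0.2, 0.2]
gripper_width: 0.997
time_s: 18.25
eef_pos: [0.5257, 0.1904, 0.215]
tool_rot: [[-0.025, 1.0, 0.009], [1.0, 0.025, 0.002], [0.002, 0.009, -1.0]]
contact_force: [1.0, -0.5, 0.8]
gripper_width: 0.995
tcp [0.5257 0.1904 0.215 ] joints [ 0.21 -0.09  1.81  0.    1.41  0.19] yaw 91.44
spot 0.93 [267. 194.] [0.519  0.1885 0.008 ] tool off [-0.0021 -0.0087  0.207 ]
 mask 0.88 z 0.008 centre [0.5239 0.1779 0.008 ] size 51 73 ang of first side 1.2 off [-0.0128 -0.0041  0.207 ]
 mask 0.88 z 0.065 centre [0.5239 0.1934 0.065 ] size 42 60 ang of first side 1.2 off [ 0.0028 -0.0032  0.15  ]
tcp [0.5232 0.1898 0.2091] joints [ 0.21 -0.08  1.82  0.    1.41  0.19] yaw 91.43
spot 0.91 [280. 282.] [0.5315 0.0817 0.012 ] tool off [-0.1083  0.0054  0.1971]
 mask 0.86 z 0.012 centre [0.5252 0.0858 0.012 ] size 78 80 ang of first side 1.4 off [-0.1041 -0.0008  0.1971]
side tree 0.85 [228.0, 314.4] [0.51610699 0.19038522 0.008     ]
side pond 0.61 [249.2, 273.7] [0.52248932 0.08623455 0.008     ]
side house 0.83 [196.6, 367.4] [0.51484177 0.29793593 0.008     ]
scene tree 0.71 [356.5, 279.3] [0.53245114 0.18842948 0.008     ]
scene pond 0.81 [321.7, 254.3] [0.52750381 0.08238055 0.008     ]
scene house 0.68 [401.8, 298.2] [0.50809748 0.29443881 0.008     ]
time_s: 19.45
eef_pos: [0.5584, -0.0125, 0.2093]
tool_rot: [[0.631, 0.775, 0.001], [0.775, -0.631, -0.001], [-0.0, 0.001, -1.0]]
contact_force: [-0.0, 0.4, -0.3]
gripper_width: 0.995
[-0.09061254  0.10167067  0.00938744]
```

```bash
python3 -m creep '[[0,0,0.14,-0.02,0.025,0,0.085],[0,0,0.28,-0.045,0.05,0,0.085],[0,0,0.42,-0.07,0.08,0,0.085],[0,0,0.56,-0.09,0.1,0,0.085],[0,0,0.7,-0.0906,0.1017,0,0.085]]'; python3 -m creep '[[0,0,0.14,0,0,0,0.085],[0,0,0.188,0,0,0,0.085],[0,0,0.188,0,0,0,0.085],[0,0,0.188,0,0,0,0.085]]'
python3 - <<'E'
from h import *
look('yellow_car',[0,.044],'w8.png')
E
```

```text
time_s: 19.95
eef_pos: [0.5811, -0.147, 0.2091]
tool_rot: [[0.983, 0.185, 0.0], [0.185, -0.983, -0.001], [0.0, 0.001, -1.0]]
contact_force: [-0.6, 1.0, -0.0]
gripper_width: 0.992
time_s: 20.35
eef_pos: [0.5809, -0.1437, 0.209]
tool_rot: [[1.0, 0.009, -0.0], [0.009, -1.0, -0.0], [-0.0, 0.0, -1.0]]
contact_force: [0.5, -0.1, -0.8]
gripper_width: 0.993
tcp [ 0.5809 -0.1437  0.209 ] joints [-0.37  0.02  1.72 -0.    1.41  1.2 ] yaw 0.52
spot 0.78 [282. 194.] [ 0.5787 -0.1496  0.    ] tool off [-0.0023  0.0059  0.209 ]
spot 0.71 [225. 358.] [ 0.3489 -0.0763  0.    ] tool off [-0.2314 -0.0695  0.209 ]
spot 0.63 [314.  74.] [ 0.7027 -0.1803  0.    ] tool off [0.1215 0.0377 0.209 ]
spot 0.55 [326. 376.] [ 0.3206 -0.2147  0.    ] tool off [-0.2609  0.0687  0.209 ]
spot 0.42 [ 83. 238.] [0.5227 0.0853 0.    ] tool off [-0.0561 -0.2295  0.209 ]
 mask 0.87 z 0 centre [ 0.3422 -0.2333  0.    ] size 68 35 ang of first side 52.8 off [-0.2395  0.0874  0.209 ]
 mask 0.87 z 0.044 centre [ 0.3841 -0.2212  0.044 ] size 59 30 ang of first side 52.8 off [-0.1975  0.0757  0.165 ]
 mask 0.81 z 0 centre [ 0.35   -0.0643  0.    ] size 49 87 ang of first side 22.3 off [-0.2302 -0.0815  0.209 ]
 mask 0.81 z 0.044 centre [ 0.3908 -0.0746  0.044 ] size 43 75 ang of first side 22.3 off [-0.1894 -0.0708  0.165 ]
 mask 0.61 z 0 centre [ 0.7103 -0.1828  0.    ] size 105 64 ang of first side 43.7 off [0.1291 0.0403 0.209 ]
 mask 0.61 z 0.044 centre [ 0.7035 -0.1774  0.044 ] size 91 56 ang of first side 43.7 off [0.1223 0.0348 0.165 ]
```

View pics/w8.png

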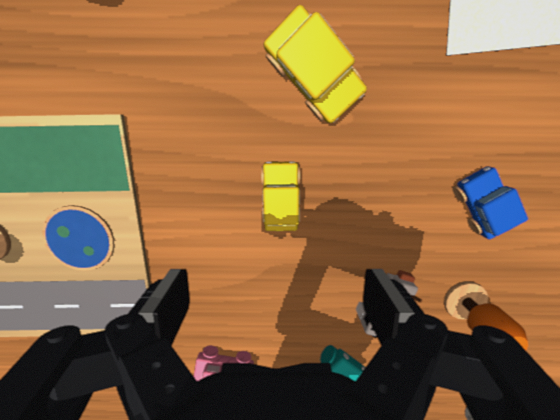

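The small yellow car is at (281,197), almost straight in the image. The mask missed it, so I segment it by colour.

Run:
```python
from h import *
s=manip.sense();c=manip.calibration('wrist');R=np.array(s['tool_rot']);p=np.array(s['eef_pos'])
h=cv2.cvtColor(cv2.imread('pics/w8.png'),cv2.COLOR_BGR2HSV);m=cv2.inRange(h,(24,150,60),(34,255,255));m[:140]=0;m[250:]=0;m[:,:230]=0;m[:,340:]=0
cn=max(cv2.findContours(m,0,2)[0],key=cv2.contourArea)[:,0];print(cv2.boundingRect(cn))
for z in(.01,.03,.044):
    P=np.array([w(c,x,z)[:2] for x in cn]);r=cv2.minAreaRect((P*1000).astype(np.float32));q=np.array([*np.array(r[0])/1000,z]);print(z,r,(R.T@(q-p)).round(4))
```

```text
(264, 163, 35, 68)
0.01 ((576.8228149414062, -148.77658081054688), (37.77924346923828, 76.00830078125), 89.75027465820312) [-0.0042  0.0052  0.1991]
0.03 ((581.8919067382812, -148.3611297607422), (35.4338493347168, 71.28960418701172), 89.75027465820312) [0.0009 0.0048 0.1791]
0.044 ((585.4404296875, -148.0703125), (33.79206466674805, 67.98648834228516), 89.75027465820312) [0.0045 0.0045 0.1651]
```

```bash
python3 -m creep '[[0,0,0.01,-0.002,0.005,0.03,0.085],[0,0,0.01,-0.002,0.005,0.07,0.085],[0,0,0.01,-0.002,0.005,0.115,0.085],[0,0,0.01,-0.002,0.005,0.155,0.085],[0,0,0.01,-0.002,0.005,0.176,0.085]]' 30; python3 -m creep '[[0,0,0,0,0,0,0.085],[0,0,0,0,0,0,0.02],[0,0,0,0,0,0,0.02],[0,0,0,0,0,0,0.02],[0,0,0,0,0,0,0.02]]'; python3 -m creep '[[0,0,0,0,0,0,0.02],[0,0,0,0,0,0,0.02],[0,0,0,0,0,0,0.02]]'; python3 -m creep '[[0,0,0,0,0,-0.02,0.02],[0,0,0,0,0,-0.05,0.02],[0,0,0,0,0,-0.08,0.02],[0,0,0,0,0,-0.12,0.02],[0,0,0,0,0,-0.16,0.02]]'
python3 - <<'E'
from h import *
yw=np.radians(1.3);b=np.array([.5242,.189,.008])
Rb=np.array([[np.cos(yw),-np.sin(yw),0],[np.sin(yw),np.cos(yw),0],[0,0,1]])
print('car',b+Rb@[-.09,.105,0],'cow',b+Rb@[.09,-.105,0])
s=manip.sense();R=np.array(s['tool_rot']);print(R.T@(b+Rb@[-.09,.105,.192]-s['eef_pos']),s['joints'])
E
```

```text
time_s: 21.0
eef_pos: [0.5763, -0.1476, 0.0287]
tool_rot: [[1.0, -0.002, -0.006], [-0.002, -1.0, 0.002], [-0.006, -0.002, -1.0]]
contact_force: [-0.7, 0.7, -0.5]
gripper_width: 0.996
time_s: 21.5
eef_pos: [0.5804, -0.1493, 0.0353]
tool_rot: [[1.0, -0.002, 0.004], [-0.002, -1.0, -0.001], [0.004, 0.001, -1.0]]
contact_force: [-1.0, -0.4, 4.0]
gripper_width: 0.416
time_s: 21.8
eef_pos: [0.5804, -0.1493, 0.0353]
tool_rot: [[1.0, -0.002, 0.003], [-0.002, -1.0, -0.001], [0.003, 0.001, -1.0]]
contact_force: [-0.6, -0.0, 6.8]
gripper_width: 0.413
time_s: 22.3
eef_pos: [0.5782, -0.1484, 0.1938]
tool_rot: [[1.0, -0.002, -0.001], [-0.002, -1.0, 0.0], [-0.001, -0.0, -1.0]]
contact_force: [0.4, 0.1, -0.3]
gripper_width: 0.419
car [0.431841   0.29193111 0.008     ] cow [0.616559   0.08606889 0.008     ]
[-0.1473291  -0.4400567  -0.00579025] [-3.75906934e-01  2.81414053e-02  1.73343798e+00 -1.31747791e-05
  1.38135827e+00  1.19704924e+00]
```

```bash
python3 -m creep '[[0,0,0,-0.012,-0.035,0,0.02],[0,0,0,-0.027,-0.08,0,0.02],[0,0,0,-0.042,-0.125,0,0.02],[0,0,0,-0.057,-0.17,0,0.02],[0,0,0,-0.072,-0.215,0,0.02]]'; python3 -m creep '[[0,0,-0.14,-0.015,-0.045,0,0.02],[0,0,-0.28,-0.03,-0.09,0,0.02],[0,0,-0.42,-0.045,-0.135,0,0.02],[0,0,-0.56,-0.06,-0.18,0,0.02],[0,0,-0.7,-0.075,-0.225,0,0.02]]'; python3 -m creep '[[0,0,-0.14,0,0,0,0.02],[0,0,-0.28,0,0,0,0.02],[0,0,-0.42,0,0,0,0.02],[0,0,-0.56,0,0,0,0.02],[0,0,-0.7,0,0,0,0.02]]'; python3 -m creep '[[0,0,-0.14,0,0,0,0.02],[0,0,-0.196,0,0,0,0.02],[0,0,-0.196,0,0,0,0.02],[0,0,-0.196,0,0,0,0.02]]'
python3 - <<'E'
from h import *
s=manip.sense();R=np.array(s['tool_rot']);print(np.degrees(np.arctan2(R[1,0],R[0,0])),R.T@(np.array([.4318,.2919,.0433])-s['eef_pos']))
look('yellow_car',[s['eef_pos'][2]-.035],'w9.png')
E
```

```text
time_s: 22.8
eef_pos: [0.5063, 0.068, 0.193]
tool_rot: [[1.0, -0.003, 0.0], [-0.003, -1.0, 0.0], [0.0, -0.0, -1.0]]
contact_force: [0.4, 0.8, -0.3]
gripper_width: 0.415
time_s: 23.3
eef_pos: [0.4317, 0.2932, 0.1932]
tool_rot: [[0.762, 0.647, 0.001], [0.647, -0.762, 0.0], [0.001, 0.0, -1.0]]
contact_force: [0.4, 0.6, -0.9]
gripper_width: 0.415
time_s: 23.8
eef_pos: [0.4325, 0.2916, 0.1929]
tool_rot: [[0.166, 0.986, -0.0], [0.986, -0.166, -0.0], [-0.0, -0.0, -1.0]]
contact_force: [-0.4, -1.2, -1.3]
gripper_width: 0.418
time_s: 24.2
eef_pos: [0.4327, 0.2915, 0.1929]
tool_rot: [[-0.022, 1.0, -0.0], [1.0, 0.022, -0.0], [-0.0, -0.0, -1.0]]
contact_force: [0.2, 0.3, -0.7]
gripper_width: 0.417
91.24742072619308 [ 0.00039747 -0.00086268  0.14960646]
tcp [0.4327 0.2915 0.1929] joints [ 0.45 -0.15  1.91 -0.    1.39  0.43] yaw 91.25
spot 0.79 [275. 261.] [0.4334 0.291  0.1579] tool off [-0.0006  0.0007  0.035 ]
 mask 0.58 z 0.15790634431538528 centre [0.4335 0.2776 0.1579] size 49 93 ang of first side 2.3 off [-0.0139  0.0005  0.035 ]
```

View pics/w9.png

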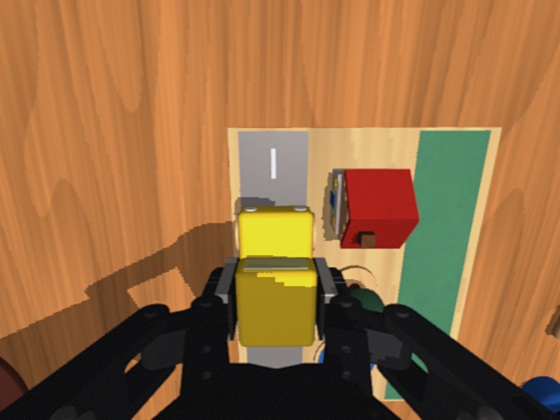

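The car is held lengthwise along the road (275,275), over the dashes and level with the house at (375,208). Lower it.

```bash
python3 -m creep '[[0,0,0,0.001,-0.001,0.03,0.02],[0,0,0,0.001,-0.001,0.07,0.02],[0,0,0,0.001,-0.001,0.1,0.02],[0,0,0,0.001,-0.001,0.125,0.02],[0,0,0,0.001,-0.001,0.138,0.02]]'; python3 -m creep '[[0,0,0,0,0,0.004,0.02],[0,0,0,0,0,0.008,0.02],[0,0,0,0,0,0.011,0.02],[0,0,0,0,0,0.012,0.02],[0,0,0,0,0,0.012,0.02]]'
```

```text
time_s: 24.85
eef_pos: [0.4303, 0.2918, 0.0523]
tool_rot: [[-0.023, 1.0, -0.004], [1.0, 0.023, -0.002], [-0.002, -0.004, -1.0]]
contact_force: [-0.4, 0.8, -1.5]
gripper_width: 0.417
time_s: 25.35
eef_pos: [0.4324, 0.2928, 0.0438]
tool_rot: [[-0.023, 1.0, 0.001], [1.0, 0.023, 0.001], [0.001, 0.001, -1.0]]
contact_force: [0.6, -0.0, -0.6]
gripper_width: 0.416
```

```bash
python3 -m creep '[[0,0,0,0,0,0.001,0.02],[0,0,0,0,0,0.0015,0.02],[0,0,0,0,0,0.0015,0.02]]'; python3 -m creep '[[0,0,0,0,0,0,0.055],[0,0,0,0,0,0,0.055],[0,0,0,0,0,0,0.055],[0,0,0,0,0,0,0.055]]'; python3 -m creep '[[0,0,0,0,0,-0.02,0.055],[0,0,0,0,0,-0.05,0.055],[0,0,0,0,0,-0.09,0.055],[0,0,0,0,0,-0.13,0.055],[0,0,0,0,0,-0.165,0.085]]'
python3 - <<'E'
from h import *
look('yellow_car',[.008],'w10.png')
s=manip.sense();R=np.array(s['tool_rot']);print(R.T@(np.array([.452,-.263,.22])-s['eef_pos']))
E
```

```text
time_s: 25.65
eef_pos: [0.4325, 0.2929, 0.0433]
tool_rot: [[-0.023, 1.0, 0.001], [1.0, 0.023, 0.0], [0.0, 0.001, -1.0]]
contact_force: [-2.0, -1.7, 7.6]
gripper_width: 0.417
time_s: 26.05
eef_pos: [0.4318, 0.2925, 0.0414]
tool_rot: [[-0.023, 1.0, -0.0], [1.0, 0.023, -0.0], [-0.0, -0.0, -1.0]]
contact_force: [1.0, 0.1, -0.3]
gripper_width: 0.645
time_s: 26.55
eef_pos: [0.432, 0.2926, 0.2085]
tool_rot: [[-0.023, 1.0, 0.001], [1.0, 0.023, 0.001], [0.001, 0.001, -1.0]]
contact_force: [0.6, 0.5, 0.1]
gripper_width: 0.798
tcp [0.432  0.2926 0.2085] joints [ 0.45 -0.17  1.89  0.    1.41  0.43] yaw 91.32
spot 0.82 [276. 194.] [0.433  0.2919 0.008 ] tool off [-0.0009  0.0008  0.2005]
 mask 0.79 z 0.008 centre [0.4335 0.2871 0.008 ] size 42 80 ang of first side 2.2 off [-0.0056  0.0012  0.2005]
[-0.5566752   0.00575491 -0.01149263]
```

```bash
python3 -m creep '[[0,0,0,-0.03,0,0,0.085],[0,0,0,-0.075,0,0,0.085],[0,0,0,-0.12,0.001,0,0.085],[0,0,0,-0.17,0.002,0,0.085],[0,0,0,-0.22,0.002,0,0.085]]'; python3 -m creep '[[0,0,0,-0.05,0,0,0.085],[0,0,0,-0.1,0,0,0.085],[0,0,0,-0.15,0.001,0,0.085],[0,0,0,-0.2,0.001,0,0.085],[0,0,0,-0.24,0.002,0,0.085]]'; python3 -m creep '[[0,0,0.14,-0.03,0,0,0.085],[0,0,0.28,-0.06,0,0,0.085],[0,0,0.42,-0.08,0,0,0.085],[0,0,0.56,-0.097,0,0,0.085],[0,0,0.7,-0.097,0,0,0.085]]'; python3 -m creep '[[0,0,0.14,0,0,0,0.085],[0,0,0.28,0,0,0,0.085],[0,0,0.42,0,0,0,0.085],[0,0,0.56,0,0,0,0.085],[0,0,0.7,0,0,0,0.085]]'; python3 -m creep '[[0,0,0.14,0,0,0,0.085],[0,0,0.28,0,0,0,0.085],[0,0,0.42,0,0,0,0.085],[0,0,0.52,0,0,0,0.085],[0,0,0.52,0,0,0,0.085]]'; python3 -m creep '[[0,0,0,0,0,0,0.085],[0,0,0,0,0,0,0.085]]';  python3 - <<'E'
from h import *
look('cow',[0,.036,.046],'w11.png')
E
```

```text
time_s: 27.2
eef_pos: [0.4377, 0.0711, 0.2045]
tool_rot: [[-0.024, 1.0, -0.003], [1.0, 0.024, -0.0], [0.0, -0.003, -1.0]]
contact_force: [0.9, -0.4, 0.6]
gripper_width: 0.995
time_s: 27.7
eef_pos: [0.4451, -0.1694, 0.2045]
tool_rot: [[-0.021, 1.0, -0.002], [1.0, 0.021, 0.001], [0.001, -0.002, -1.0]]
contact_force: [0.3, 0.6, -0.0]
gripper_width: 0.994
time_s: 28.2
eef_pos: [0.4477, -0.2654, 0.2042]
tool_rot: [[0.633, 0.774, -0.003], [0.774, -0.633, 0.002], [-0.0, -0.003, -1.0]]
contact_force: [0.2, 0.4, 0.0]
gripper_width: 0.997
time_s: 28.7
eef_pos: [0.4478, -0.2635, 0.2041]
tool_rot: [[0.982, 0.187, -0.003], [0.187, -0.982, 0.002], [-0.002, -0.003, -1.0]]
contact_force: [-0.8, -0.3, -0.1]
gripper_width: 0.997
time_s: 29.2
eef_pos: [0.4479, -0.2636, 0.2043]
tool_rot: [[0.947, -0.32, -0.003], [-0.32, -0.947, 0.002], [-0.003, -0.001, -1.0]]
contact_force: [0.3, -0.1, 0.0]
gripper_width: 0.993
time_s: 29.4
eef_pos: [0.4484, -0.264, 0.2057]
tool_rot: [[0.948, -0.319, -0.001], [-0.319, -0.948, 0.001], [-0.001, -0.0, -1.0]]
contact_force: [-0.0, -1.1, -0.4]
gripper_width: 0.996
tcp [ 0.4484 -0.264   0.2057] joints [-0.68 -0.17  1.9  -0.    1.41  1.22] yaw -18.61
 mask 0.73 z 0 centre [ 0.4537 -0.2687  0.    ] size 35 98 ang of first side 72.3 off [0.0068 0.0029 0.2057]
 mask 0.73 z 0.036 centre [ 0.4612 -0.2708  0.036 ] size 31 88 ang of first side 72.3 off [0.0145 0.0024 0.1697]
 mask 0.73 z 0.046 centre [ 0.4633 -0.2713  0.046 ] size 30 85 ang of first side 72.3 off [0.0167 0.0023 0.1597]
```

View pics/w11.png

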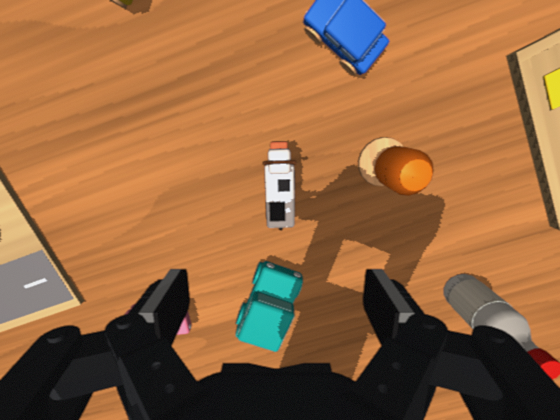

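The cow is at (280,190), head up the image, turquoise car behind at (270,305), orange tree (400,165) about 100 mm aside. Grasp.

```bash
python3 -m creep '[[0,0,-0.012,0.007,0.0025,0.03,0.085],[0,0,-0.012,0.007,0.0025,0.07,0.085],[0,0,-0.012,0.007,0.0025,0.11,0.085],[0,0,-0.012,0.007,0.0025,0.15,0.085],[0,0,-0.012,0.007,0.0025,0.168,0.085]]' 30; python3 -m creep '[[0,0,0,0,0,0,0.085],[0,0,0,0,0,0,0.015],[0,0,0,0,0,0,0.015],[0,0,0,0,0,0,0.015],[0,0,0,0,0,0,0.015]]'; python3 -m creep '[[0,0,0,0,0,0,0.015],[0,0,0,0,0,0,0.015],[0,0,0,0,0,0,0.015]]'; python3 -m creep '[[0,0,0,0,0,-0.02,0.015],[0,0,0,0,0,-0.05,0.015],[0,0,0,0,0,-0.08,0.015],[0,0,0,0,0,-0.12,0.015],[0,0,0,0,0,-0.16,0.015]]'
python3 - <<'E'
from h import *
s=manip.sense();R=np.array(s['tool_rot']);print(np.degrees(np.arctan2(R[1,0],R[0,0])),R.T@(np.array([.6165,.086,.2])-s['eef_pos']))
E
```

```text
time_s: 30.05
eef_pos: [0.4522, -0.267, 0.0343]
tool_rot: [[0.951, -0.309, -0.005], [-0.309, -0.951, 0.004], [-0.006, -0.002, -1.0]]
contact_force: [-0.7, 0.8, -0.2]
gripper_width: 0.991
time_s: 30.55
eef_pos: [0.4554, -0.2694, 0.04]
tool_rot: [[0.951, -0.309, 0.002], [-0.309, -0.951, -0.002], [0.003, 0.001, -1.0]]
contact_force: [1.0, 0.8, 7.3]
gripper_width: 0.326
time_s: 30.85
eef_pos: [0.4555, -0.2695, 0.0401]
tool_rot: [[0.951, -0.309, 0.002], [-0.309, -0.951, -0.002], [0.002, 0.001, -1.0]]
contact_force: [-0.4, -0.3, 7.1]
gripper_width: 0.323
time_s: 31.35
eef_pos: [0.4538, -0.2682, 0.199]
tool_rot: [[0.951, -0.309, -0.001], [-0.309, -0.951, 0.001], [-0.002, -0.001, -1.0]]
contact_force: [0.5, -0.2, -1.1]
gripper_width: 0.317
-18.00224706889179 [ 0.04525098 -0.38715852 -0.00079656]
```

```bash
python3 -m creep '[[0,0,0,0.004,-0.035,0,0.015],[0,0,0,0.009,-0.08,0,0.015],[0,0,0,0.014,-0.12,0,0.015],[0,0,0,0.019,-0.16,0,0.015],[0,0,0,0.024,-0.2,0,0.015]]'; python3 -m creep '[[0,0,-0.14,0.005,-0.045,0,0.015],[0,0,-0.28,0.01,-0.09,0,0.015],[0,0,-0.42,0.015,-0.13,0,0.015],[0,0,-0.56,0.019,-0.165,0,0.015],[0,0,-0.7,0.021,-0.187,0,0.015]]'; python3 -m creep '[[0,0,-0.14,0,0,0,0.015],[0,0,-0.28,0,0,0,0.015],[0,0,-0.42,0,0,0,0.015],[0,0,-0.56,0,0,0,0.015],[0,0,-0.7,0,0,0,0.015]]'; python3 -m creep '[[0,0,-0.14,0,0,0,0.015],[0,0,-0.28,0,0,0,0.015],[0,0,-0.42,0,0,0,0.015],[0,0,-0.508,0,0,0,0.015],[0,0,-0.508,0,0,0,0.015]]';python3 -m creep '[[0,0,0,0,0,0.04,0.015],[0,0,0,0,0,0.08,0.015],[0,0,0,0,0,0.1,0.015],[0,0,0,0,0,0.1,0.015],[0,0,0,0,0,0.1,0.015]]'
python3 - <<'E'
from h import *
s=manip.sense();R=np.array(s['tool_rot']);p=np.array(s['eef_pos']);print(np.degrees(np.arctan2(R[1,0],R[0,0])),R.T@(np.array([.6165,.086,.048])-p))
look('cow',[p[2]-.04],'w12.png')
for n in('side','scene'):
    cap(n);c=manip.calibration(n)
    for r in manip.spot_point(n,'cow')[:1]: print(n,r['confidence'],w(c,r['location'],p[2]-.04))
E
```

```text
time_s: 31.85
eef_pos: [0.5392, -0.0843, 0.1982]
tool_rot: [[0.951, -0.309, -0.0], [-0.309, -0.951, 0.0], [-0.0, 0.0, -1.0]]
contact_force: [0.3, 0.3, -0.5]
gripper_width: 0.32
time_s: 32.35
eef_pos: [0.6171, 0.0878, 0.1979]
tool_rot: [[0.924, 0.384, -0.001], [0.384, -0.924, 0.0], [-0.001, -0.001, -1.0]]
contact_force: [-0.5, -0.8, -0.5]
gripper_width: 0.322
time_s: 32.85
eef_pos: [0.6165, 0.0854, 0.1978]
tool_rot: [[0.461, 0.887, -0.001], [0.887, -0.461, -0.0], [-0.001, -0.001, -1.0]]
contact_force: [-0.1, 0.3, -0.6]
gripper_width: 0.32
time_s: 33.35
eef_pos: [0.6165, 0.0854, 0.1979]
tool_rot: [[-0.023, 1.0, -0.001], [1.0, 0.023, -0.0], [-0.0, -0.001, -1.0]]
contact_force: [0.2, -0.4, -1.2]
gripper_width: 0.321
time_s: 33.85
eef_pos: [0.6169, 0.0854, 0.0987]
tool_rot: [[-0.022, 1.0, -0.0], [1.0, 0.022, -0.0], [-0.0, -0.0, -1.0]]
contact_force: [0.2, -0.3, -1.0]
gripper_width: 0.319
91.25734964767366 [ 0.00063476 -0.00039452  0.05065867]
tcp [0.6169 0.0854 0.0987] joints [ 0.02  0.18  1.74 -0.    1.22 -0.  ] yaw 91.26
spot 0.87 [278. 261.] [0.6193 0.0825 0.0587] tool off [-0.0029  0.0023  0.04  ]
 mask 0.55 z 0.05865853631456367 centre [0.6186 0.0671 0.0587] size 48 120 ang of first side 4.1 off [-0.0183  0.0013  0.04  ]
side 0.72 [0.62155216 0.08038013 0.05865854]
scene 0.93 [0.60919094 0.08564185 0.05865854]
```

View pics/w12.png

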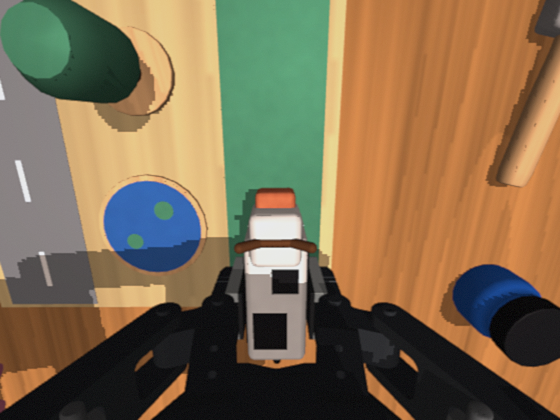

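The cow is upright in the jaws (275,280), head to the board's left, over the meadow and level with the pond (155,225). Lower it.

```bash
python3 -m creep '[[0,0,0,0.0015,0,0.02,0.015],[0,0,0,0.0015,0,0.035,0.015],[0,0,0,0.0015,0,0.043,0.015],[0,0,0,0.0015,0,0.048,0.015],[0,0,0,0.0015,0,0.05,0.015]]'; python3 -m creep '[[0,0,0,0,0,0.001,0.015],[0,0,0,0,0,0.0015,0.015],[0,0,0,0,0,0.0015,0.015]]'
```

```text
time_s: 34.7
eef_pos: [0.6166, 0.0868, 0.0482]
tool_rot: [[-0.023, 1.0, -0.001], [1.0, 0.023, -0.0], [-0.0, -0.001, -1.0]]
contact_force: [-1.0, -0.0, 3.4]
gripper_width: 0.317
time_s: 35.0
eef_pos: [0.6175, 0.0869, 0.0482]
tool_rot: [[-0.023, 1.0, 0.001], [1.0, 0.023, -0.0], [-0.0, 0.001, -1.0]]
contact_force: [-1.5, -1.6, 5.0]
gripper_width: 0.32
```

```bash
python3 -m creep '[[0,0,0,0,0,-0.001,0.015],[0,0,0,0,0,-0.001,0.065],[0,0,0,0,0,-0.001,0.065],[0,0,0,0,0,-0.001,0.065],[0,0,0,0,0,-0.001,0.065]]'; python3 -m creep '[[0,0,0,0,0,-0.02,0.065],[0,0,0,0,0,-0.06,0.065],[0,0,0,0,0,-0.1,0.065],[0,0,0,0,0,-0.15,0.065],[0,0,0,0,0,-0.2,0.065]]';python3 -m creep '[[0,0,0,0.02,-0.02,-0.02,0.065],[0,0,0,0.05,-0.05,-0.05,0.065],[0,0,0,0.08,-0.08,-0.08,0.065],[0,0,0,0.08,-0.08,-0.1,0.065],[0,0,0,0.08,-0.08,-0.1,0.065]]'; python3 -m creep '[[0,0,0,0,0,0,0.065],[0,0,0,0,0,0,0.065]]'
python3 - <<'E'
from h import *
look('cow',[.008,.05],'w13.png');look('tree',[.008]);look('yellow_car',[.008,.03]);look('roof',[.042,.052])
a=cap('side')[220:420,80:350,::-1];b=cap('scene')[200:370,260:490,::-1]
cv2.imwrite('pics/c3.png',np.hstack([cv2.resize(x,(400,300),interpolation=2) for x in(a,b)]))
E
```

```text
time_s: 35.5
eef_pos: [0.6168, 0.0869, 0.0478]
tool_rot: [[-0.023, 1.0, -0.0], [1.0, 0.023, -0.0], [0.0, -0.0, -1.0]]
contact_force: [-1.1, -0.1, 0.6]
gripper_width: 0.759
time_s: 36.0
eef_pos: [0.6163, 0.0869, 0.2492]
tool_rot: [[-0.023, 1.0, -0.001], [1.0, 0.023, -0.0], [0.0, -0.001, -1.0]]
contact_force: [0.6, 0.1, -0.7]
gripper_width: 0.76
time_s: 36.5
eef_pos: [0.5356, 0.1662, 0.353]
tool_rot: [[-0.025, 1.0, 0.008], [1.0, 0.025, 0.001], [0.001, 0.008, -1.0]]
contact_force: [-0.7, 0.3, 0.5]
gripper_width: 0.759
time_s: 36.7
eef_pos: [0.5349, 0.1645, 0.3458]
tool_rot: [[-0.022, 1.0, -0.003], [1.0, 0.022, -0.001], [-0.001, -0.003, -1.0]]
contact_force: [0.6, -0.0, -1.5]
gripper_width: 0.761
tcp [0.5349 0.1645 0.3458] joints [ 0.17 -0.14  1.64 -0.    1.64  0.14] yaw 91.27
spot 0.68 [324. 222.] [0.6133 0.085  0.008 ] tool off [-0.081   0.0777  0.3376]
 mask 0.6 z 0.008 centre [0.6232 0.0793 0.008 ] size 40 96 ang of first side 3.6 off [-0.0869  0.0875  0.3376]
 mask 0.6 z 0.05 centre [0.6151 0.0941 0.05  ] size 36 88 ang of first side 3.6 off [-0.0719  0.0796  0.2956]
tcp [0.5349 0.1
[... 1550 characters left out ...]
ntre [0.4333 0.2915 0.03  ] size 47 73 ang of first side 1.2 off [ 0.1291 -0.0985  0.3172]
tcp [0.5351 0.1649 0.3477] joints [ 0.17 -0.14  1.64  0.    1.64  0.14] yaw 91.31
spot 0.78 [266.  81.] [0.5199 0.2902 0.042 ] tool off [ 0.1256 -0.0122  0.3057]
 mask 0.75 z 0.042 centre [0.5205 0.2937 0.042 ] size 61 78 ang of first side 0.1 off [ 0.1291 -0.0115  0.3057]
 mask 0.75 z 0.052 centre [0.5208 0.2925 0.052 ] size 59 76 ang of first side 0.1 off [ 0.1279 -0.0112  0.2957]
 mask 0.23 z 0.042 centre [0.6182 0.0905 0.042 ] size 39 88 ang of first side 1.9 off [-0.0763  0.0815  0.3057]
 mask 0.23 z 0.052 centre [0.6163 0.094  0.052 ] size 38 86 ang of first side 1.9 off [-0.0727  0.0797  0.2957]
```

View pics/w13.png

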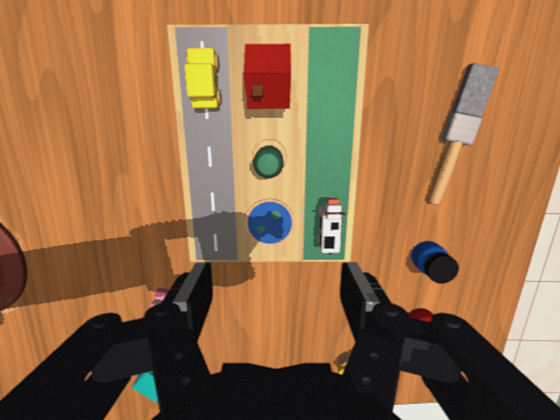

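View pics/c3.png

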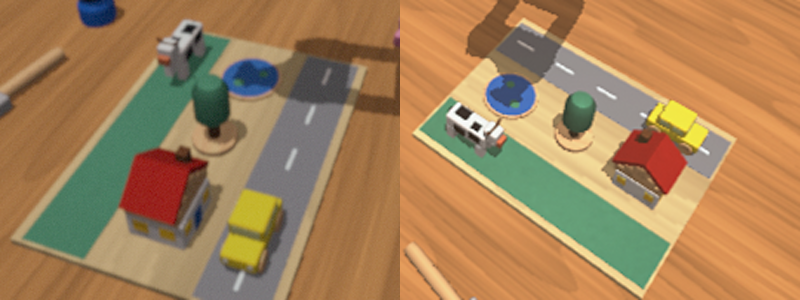

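All four pieces are in place and upright: roof (268,76), tree (268,160), car (202,78), cow (331,227). The arm is clear, so I hand the job in.

```bash
python3 -c "
from h import *
cap('scene');c=manip.calibration('scene')
for l in('blue_car','orange_tree'):
  for r in manip.spot_point('scene',l)[:1]: print(l,r['location'],w(c,r['location'],0))
print(manip.sign_off(),manip.sense()['time_s'])"
```

```text
blue_car [360.2, 281.3] [0.52660596 0.19623328 0.        ]
orange_tree [220.1, 160.2] [ 0.43791971 -0.38373733  0.        ]
the job is handed in; nothing more can be done
the job is handed in; nothing more can be done
```

The toy farm is set out in the order asked, and the job was handed in with the robot clear of everything, at about 37 s on its clock.

| Piece | Where it ended up | Last check |
|---|---|---|
| Roof | Home on the house | The push stopped with the underside at about 42 mm, which is the house top. The force was about 30 N, and the pictures show no gap. |
| Tree | About (0.523, 0.189) | Target (0.524, 0.189), midway between house and pond. |
| Yellow car (the smaller one) | About (0.4325, 0.292), lengthwise on the road | Target (0.432, 0.292), in front of the house. |
| Cow | About (0.615, 0.086), lengthwise on the meadow | Target (0.6165, 0.086). The position along its length is known to about 3 mm. |

All four are upright and released in the last wrist, side and scene pictures.

**Checks that disagreed:**
- **Blue car:** the last network check reported it at the board's centre, where the tree stands. I take that as a false detection, because the arm never came near the blue car. It was last seen in its place in the wrist picture taken just before the cow was picked up, and I have no later confirmation.
- **Orange tree:** the last reading was within about 8 mm of its first position, which is within the network's scatter.
- **Placed pieces:** some network point readings differed from the placed positions by up to 9 mm. I relied on the arm's own position and the pictures for the placings.

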